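# Hang the serving board on its stand

## Robot

A 6-joint arm with a two-finger parallel gripper is mounted at the origin on the work surface. World frame = base frame: x ahead of the robot, y to its left, z up, the work surface at z = 0. Lengths are in m, angles in rad, forces in N, time in s.
With the tool pointing down it reaches from about 0.25 to 0.725 m from the base axis. Payload 4 kg.
Tool frame: the origin (TCP) lies between the finger pads; the fingertips stand 8 mm ahead of it and the grasp point (between the pads) lies 11 mm behind it (bot.tip_reach is the distance from the TCP to the fingertips, in m); z points along the fingers, y is the line along which they close (so a half turn about z gives the same grasp; the last joint's range is limited). The gripper opens to 85 mm and grips with 20 to 120 N. Pads are 22 mm wide; open, the fingers measure 114 mm over their backs; the gripper's body (76 mm by 85 mm) begins 54 mm behind the grasp point. The pads swing forward as they close: fully open they stand 13 mm farther back than shut.
Start: joints at [1.181, 0.241, 0.005, 1.335, 0, 1.571], TCP at [0.19, 0.462, 0.239] pointing down, gripper open.
Joint ranges: [-2.72, 2.72], [-1.05, 1.87], [-1.09, 1.28], [-1.99, 2.15], [-1.42, 1.44], [-3.14, 3.14]. Speed limits (rad/s): [2.79, 2.79, 3.14, 3.14, 3.14, 3.14].

## Interface

Orientations are given as a unit quaternion [x, y, z, w].
In Python, from workcell import bot gives the robot as it stands.
- The arm moves only by the tool move_arm, never from a script. Its argument "deltas" is a list of rows, each a list of 7 numbers: the opening, from 0 (shut) to 1 (fully open), then the shift along the tool's x, y, z in mm, then the turn, a rotation vector about the tool's x, y, z in degrees. In form: [[gripper, tx, ty, tz, ax, ay, az], ...]. A call has 1 to 10 rows; each row shifts and turns the commanded pose from where the row before left it, along the tool's axes as they then stand; what a row does not reach is not made up. A row lasts 1/12 s, in which the tool goes at most 41.7 mm and 7.16 degrees, less where a joint would pass 70% of its speed; a pose out of reach is approached as far as the arm can. A call is refused whole if a number of a shift passes 41.7 or a number of a turn 7.16, either way. A call with a gripper value outside its range is refused whole. The fingers move at their own pace and stop on an object; the grip force is fixed at half the most. Time passes only in rows, so rows that do not move let the fingers close. It gives the time, the measured TCP pose, the force, the opening and the grip force at its end, in the units of the state.
- bot.get_obs(): the state, without advancing time (a new reading comes with each control period).
- bot.camera(name): name is "scene" or "side" or "wrist"; returns the picture (384x512x3 uint8, blue, green, red); there is no depth.
- bot.calibration(name): a dict with "K" (3x3 intrinsics, pixels), "dist_coeffs" ([k1, k2, p1, p2, k3] as OpenCV has them; the pictures are not rectified), "position" and "orientation" of the camera in the world. Camera axes: x right, y down, z forward; pixel columns grow to the right and rows downward; lengths in m; the calibration is good to about 2 mm. A picture is of the moment at which its call begins: read the wrist's pose just before it. calibration takes no time and is no camera call; for the wrist camera it gives the pose at the moment of the call.
- bot.job_done(): hands the job in; it is judged then, once.
Trained networks look in the newest picture that a camera, given by its name, has taken for a name from the list of things; names that differ only in an ending like _2 or _b are one class to them, and where a whole thing is asked for, a point or a joint stands for the part that bears it (a point fixed in the world has none). Each returns a list of dicts, best first, with "conf" (0 to 1); they miss things now and then, are a little off and sometimes report something else, mostly with a low value. They report only what shows in the picture. A call takes as long as a camera call. They do not tell look-alikes from the thing itself.
- bot.outline_of(query, camera): "pixels" (384x512 bool, what is visible of it) and "rect" ([left, top, width, height] in pixels, round what is visible of it).
The state is a dict: "clock": time; "joint_pos": joint angles; "joint_vel": joint speeds; "tau": joint torques, N m; "eef_pos": TCP position; "tool_rot": TCP orientation; "ft_force": force on the tool from outside, world axes, zero at the start; "ft_torque": the same for the moment, N m; "grip_width": finger opening in m; "grasp_force": force on a finger pad.
Only numpy, scipy, OpenCV 4.12 (cv2) and the standard library are available. Lean on these libraries where they do the work, as an engineer would, in place of code of your own. Each camera call takes 0.05 s, during which the arm holds its last target. There are 200 camera calls.

## Task

Lift the wooden serving board out of its steel rack by the handle and hang it by its keyhole on the steel screw of the wooden stand: bring the round hole over the screw head until the board lies flat against the stand, then slide it down until the narrow slot rests fully on the screw, and let go. The screw's height must be found by eye or by feel; press only lightly, and leave the tiffin carrier, lunchbox, bowl and jar where they are.

Things in the scene. Friction and masses are not known exactly. Their poses are not given: they have to be found in the camera images.
- plate_mid (a point): Centre of the loose wooden serving board (110 to 220 g), upright in the rack, handle up. x through its thickness, y across, z up. 8 mm thick; body 110 mm wide, 125 mm tall, with a plain handle on top 44 wide, 52 tall (177 mm in all: 88.5 above and 88.5 below this point). Grip the handle from above, across the thickness. A keyhole goes right through, alike from both faces.
- plate: The same serving board; origin at the middle of its lower edge, axes as plate_mid.
- plate_hole (a point): Centre of the keyhole's nearly round (octagonal) hole, 18.4 mm across, 14.5 mm below plate_mid. A straight slot 9 mm wide runs up from it.
- plate_slot (a point): Middle of the closed upper end of the keyhole's slot, 33 mm above plate_hole. When hung fully home this edge rests on top of the screw's shank.
- stand: Dark wooden stand, fixed. Origin at table height under the middle of the upright back board's front face; z up, x out of that face (roughly away from the robot), y along it. Back board 140 mm wide, 18 thick (behind x = 0), top 168 mm above the table; foot 160 wide, 14 thick, reaching 65 mm in front of the face. Press it with 2 to 6 N; 12 N is too much.
- stand_slot (a point): Middle of the steel adjusting strip on the stand's face (142 mm above the table). A steel screw stands out of it along the stand's x: 6 mm shank, bare for 10.5 mm, then a round head 14 mm across, 8 mm thick (end 18.5 mm from the face), in a rubber bush that gives 1 mm per 4 N up or down. Its axis is up to 12 mm ABOVE OR BELOW this point, new every time and in no reading: look or feel for it; sideways it is exact.
- rack: Steel rack, fixed, where the serving board starts. Origin at table height under its centre, z up, x across the slot. Foot 100 x 130 mm, 14 mm thick: the board's lower edge stands on it between two cheeks 120 mm long (y), 6 thick, up to 54 mm above the table, with an 11 mm slot between.
- tiffin: Three-tier steel tiffin carrier, 126 mm in diameter, 214 mm tall with its handle; origin under its centre. Leave it alone.
- lunchbox: Closed blue lunchbox 116 x 176 x 57 mm; origin under its centre. Leave it alone.
- bowl: Green melamine bowl, 120 mm in diameter, 55 mm tall; origin under its centre. Leave it alone.
- jar: Small glass jar, 60 mm in diameter, 85 mm tall; origin under its centre. Leave it alone.
Not all that is in view belongs to the job. There is more than one size of the rack; the job needs the middle-sized.

How it is judged:
On the way, in this order (a step that is already met when the one before it is completed fails the run):
1. the serving board is lifted clear of the rack (z of plate_mid in the frame of rack above 0.15 m), for 0.1 s.
2. the hole is over the screw head: the board lies against the stand's face, still above its seat (x of plate_mid in the frame of stand between 0 and 0.0095 m and y of plate_mid in the frame of stand between -0.008 and 0.008 m and z of plate_mid in the frame of stand between 0.1405 and 0.174 m), for 0.1 s.
At the end, for the whole second after the job is handed in: The serving board hangs still and released on the screw with the shank at the top of its narrow slot: its centre 111.5 to 140 mm above the table (according to the screw's height), under 9.5 mm in front of the stand's face, within 6 mm of the stand's middle, within 0.12 rad of upright (x of plate_mid in the frame of stand between 0 and 0.0095 m and y of plate_mid in the frame of stand between -0.006 and 0.006 m and z of plate_mid in the frame of stand between 0.1115 and 0.14 m and angle between plate_mid's own z axis and vertical below 0.12 rad and contact force between plate and stand above 0.3 N and contact force between plate and the fingers below 0.1 N and linear speed of plate below 0.02 m/s); the robot touches nothing.
It fails at once if the serving board is pressed against the stand or its screw with more than 12 N (contact force between plate and stand above 12 N).
It fails at once if the tiffin carrier is disturbed (distance of tiffin from where it was at the start of the episode above 0.015 m).
It fails at once if the lunchbox is disturbed (distance of lunchbox from where it was at the start of the episode above 0.015 m).
It fails at once if the bowl is disturbed (distance of bowl from where it was at the start of the episode above 0.015 m).
It fails at once if the jar is disturbed (distance of jar from where it was at the start of the episode above 0.015 m).
It also fails if it takes over 58 s, if anything falls off the work surface, if the arm or the gripper's body presses on something with over 40 N, if the wrist force passes 120 N, or if a joint passes its speed limit or range.

## Working session

There is one attempt and no reset: what is moved stays moved. The work goes in short steps, Python scripts to look and compute and a tool call to move; the robot and the scene stay as the last step left them, time stands still between calls to the robot, and variables do not carry over. Pictures are saved under pics/ and viewed, at most 11 in all, crops included, and the job is handed in when it is done.

Besides the shell and the picture viewer there is one more tool, called after ">>>" as name([rows], argument=value, ...), one row to a line, values as JSON. move_arm: Moves the arm, as the interface text tells. Its arguments: {"type":"object","properties":{"deltas":{"type":"array","items":{"type":"array","items":{"type":"number"}}}},"required":["deltas"]}

```bash
ls; mkdir -p pics
python3 - <<'E'
from workcell import bot
import cv2,numpy as np
o=bot.get_obs();print({k:np.round(v,3).tolist() for k,v in o.items()})
a=bot.camera("scene");b=bot.camera("side")
cv2.imwrite("pics/s1.png",a);cv2.imwrite("pics/d1.png",b)
for c in("scene","side","wrist"):
  k=bot.calibration(c);print(c,{i:np.round(v,4).tolist() for i,v in k.items()})
for c in("scene","side"):
  for q in("plate","stand","stand_slot","rack","tiffin","lunchbox","bowl","jar","plate_hole"):
    print(c,q,[(r["rect"],round(r["conf"],2)) for r in bot.outline_of(q,c)])
E
```

```text
pics
{'clock': 0.0, 'joint_pos': [1.181, 0.241, 0.004, 1.335, 0.0, 1.571], 'joint_vel': [-0.001, 0.0, -0.001, -0.001, 0.0, -0.002], 'tau': [-0.002, -37.232, 25.241, 0.017, -0.0, 0.0], 'eef_pos': [0.19, 0.462, 0.238], 'tool_rot': [0.194, 0.981, -0.001, -0.0], 'ft_force': [-0.135, -0.11, 0.359], 'ft_torque': [-0.009, -0.002, -0.042], 'grasp_force': 0.0, 'grip_width': 0.085}
scene {'K': [[466.3365, 0.0, 258.2675], [0.0, 466.3365, 192.7298], [0.0, 0.0, 1.0]], 'dist_coeffs': [-0.0948, 0.0, 0.0, 0.0, 0.0], 'position': [1.6524, -0.0116, 0.889], 'orientation': [0.6304, 0.6288, -0.3268, -0.3169]}
side {'K': [[395.6804, 0.0, 250.4714], [0.0, 395.6804, 188.8604], [0.0, 0.0, 1.0]], 'dist_coeffs': [-0.0041, 0.0, 0.0, 0.0, 0.0], 'position': [0.325, -0.7429, 0.7847], 'orientation': [0.897, -0.1413, 0.0622, -0.4142]}
wrist {'K': [[334.7431, 0.0, 255.7162], [0.0, 334.7431, 194.187], [0.0, 0.0, 1.0]], 'dist_coeffs': [-0.0043, 0.0, 0.0, 0.0, 0.0], 'position': [0.1193, 0.4911, 0.3737], 'orientation': [0.8213, 0.5503, 0.0831, 0.1251]}
scene plate [([316.1, 162.6, 40.2, 46.1], 0.56), ([180.3, 167.1, 62.5,
[... 549 characters left out ...]
 216.5, 27.5, 34.5], 0.79)]
scene plate_hole [([314.4, 167.6, 39.3, 36.4], 0.56)]
side plate [([230.2, 124.5, 7.1, 63.5], 0.64)]
side stand [([243.2, 195.6, 57.7, 97.6], 0.59)]
side stand_slot [([245.2, 196.8, 60.1, 100.8], 0.72), ([230.7, 126.0, 3.8, 57.8], 0.65)]
side rack [([128.7, 153.5, 61.1, 56.3], 0.9), ([214.4, 154.5, 33.1, 39.6], 0.67), ([261.8, 150.0, 26.7, 24.3], 0.59)]
side tiffin [([229.7, 293.3, 73.5, 88.9], 0.92)]
side lunchbox [([280.6, 162.7, 63.3, 58.1], 0.62)]
side bowl [([323.0, 295.4, 67.3, 58.3], 0.65), ([229.6, 125.3, 4.2, 64.1], 0.55), ([243.2, 197.8, 59.3, 101.1], 0.21)]
side jar [([240.6, 113.7, 15.0, 33.6], 0.82)]
side plate_hole [([228.2, 128.2, 5.8, 57.7], 0.61)]
```

Run:
```python
import cv2
a=cv2.imread("pics/s1.png");b=cv2.imread("pics/d1.png")
cv2.imwrite("pics/s1c.png",cv2.resize(a[125:290,90:440],(798,376),interpolation=3)) # x2.28
cv2.imwrite("pics/d1c.png",cv2.resize(b[90:384,110:410],(612,600),interpolation=3)) # x2.04
```

```text
(no output)
```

View pics/s1c.png

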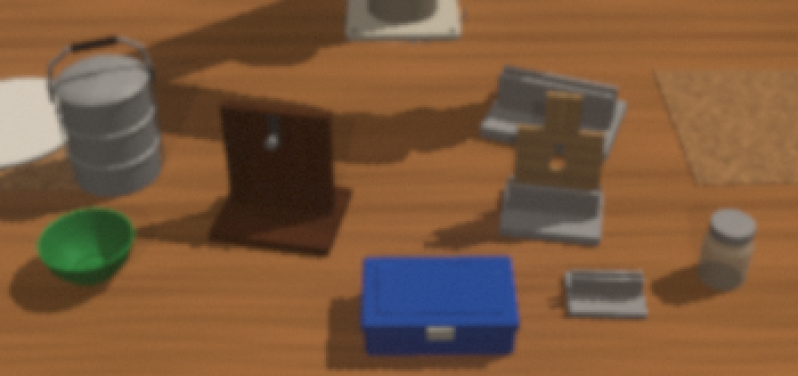

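View pics/d1c.png

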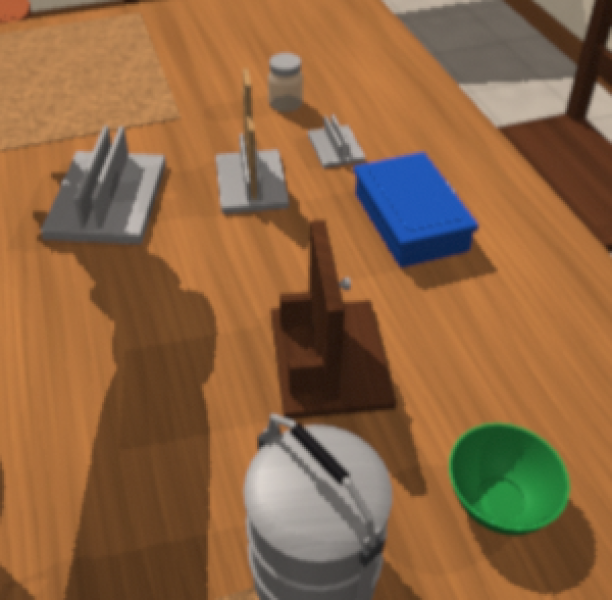

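Scene: the stand (screw head ≈ px 209,187) is right of the robot, with its face towards the camera. The board stands in the middle-sized rack (hole ≈ px 334,196). In the side view the screw is at ≈ px 279,229. The tiffin and bowl are close to the stand. Next I fit rough poses from these points.

```bash
cat > h.py <<'E'
import cv2,numpy as np
from scipy.spatial.transform import Rotation as R
from scipy.optimize import least_squares
def proj(k,P):
    r=R.from_quat(k["orientation"]).as_matrix().T
    return cv2.projectPoints(np.float64(P),cv2.Rodrigues(r)[0],-r@np.array(k["position"]),np.array(k["K"]),np.array(k["dist_coeffs"]))[0][:,0]
def place(p,P):  # p=x,y,yaw
    P=np.atleast_2d(P);c,s=np.cos(p[2]),np.sin(p[2])
    return np.c_[p[0]+c*P[:,0]-s*P[:,1],p[1]+s*P[:,0]+c*P[:,1],P[:,2]]
E
python3 - <<'E'
from h import *
from workcell import bot
S,D=bot.calibration("scene"),bot.calibration("side")
sc=lambda l:np.array(l)/2.28+[90,125]
sd=lambda l:np.array(l)/2.04+[110,90]
b=.055
plS=np.array([[0,-.022,.0885],[0,.022,.0885],[0,-b,.0365],[0,b,.0365],[0,0,-.0145]]);plSi=sc([[546,93],[581,95],[517,127],[606,129],[557,163]])
plD=np.array([[0,-b,.0365],[0,-.022,.0885]]);plDi=sd([[250,120],[247,72]])
def f(p):
    o=np.array([0,0,.014+.0885])
    return np.r_[proj(S,place(p,plS+o))-plSi,proj(D,place(p,plD+o))-plDi].ravel()
r=least_squares(f,[.5,.2,0],loss="soft_l1");print("plate",r.x.round(4),f(r.x).round(1))
stS=np.array([[0,-.07,.168],[0,.07,.168],[.065,-.08,0],[.065,.08,0]]);stSi=sc([[222,107],[331,114],[211,240],[328,251]])
stD=np.array([[0,-.07,.168],[.065,-.08,.014],[.065,.08,.014]]);stDi=sd([[343,303],[393,404],[375,303]])
def g(p):
    h=[[.0185,0,.142+p[3]]]
    return np.r_[proj(S,place(p,stS))-stSi,proj(S,place(p,h))-sc([[271,143]]),proj(D,place(p,stD))-stDi,proj(D,place(p,h))-sd([[345,284]])].ravel()
r=least_squares(g,[.5,-.1,0,0],loss="soft_l1");print("stand",r.x.round(4),g(r.x).round(1))
E
```

```text
plate [ 0.5615  0.1949 -0.1222] [ 0.3 -0.5  0.9 -0.4  0.  -0.6 -0.1  0.8  0.4 -0.8  1.2  4.4  0.2  6. ]
stand [ 0.5592 -0.1613 -0.2236 -0.0123] [-0.6 -1.3 -1.   1.2 -0.7 -0.5  0.2  2.3  0.3  0.5 -1.2  2.4  0.1 -1.1
 -2.4 -2.3  1.  -0.4]
```

>>> move_arm([
  [1, 0, 0, -8, 0, 0, 7],
  [1, 0, 0, -8, 0, 0, 7],
  [1, 0, 0, -8, 0, 0, 7],
  [1, 0, 0, -8, 0, 0, 7],
  [1, 0, 0, -8, 0, 0, 7],
  [1, 0, 0, -8, 0, 0, 7],
  [1, 0, 0, -8, 0, 0, 7],
  [1, 0, 0, -8, 0, 0, 7],
  [1, 0, 0, -8, 0, 0, 7],
  [1, 0, 0, 0, 0, 0, 7],
])

```text
clock: 1.83
eef_pos: [0.1903, 0.4632, 0.3131]
tool_rot: [0.723, 0.69, 0.001, -0.001]
ft_force: [-1.2, 0.7, 1.0]
grip_width: 0.0853
grasp_force: 0.0
```

>>> move_arm([
  [1, 0, 0, 0, 0, 0, 4.6],
  [1, -24, 44, 0, 0, 0, 0],
])

```text
out of range
```

>>> move_arm([
  [1, -18, 33, 0, 0, 0, 0],
  [1, -18, 33, 0, 0, 0, 0],
  [1, -18, 33, 0, 0, 0, 0],
  [1, -18, 33, 0, 0, 0, 0],
  [1, -18, 33, 0, 0, 0, 0],
  [1, -18, 33, 0, 0, 0, 0],
  [1, -18, 33, 0, 0, 0, 0],
  [1, -18, 33, 0, 0, 0, 0],
  [1, -18, 33, 0, 0, 0, 0],
  [1, -18, 33, 0, 0, 0, 0],
])

```text
clock: 2.67
eef_pos: [0.5138, 0.2679, 0.3114]
tool_rot: [0.721, 0.693, 0.0, 0.0]
ft_force: [1.5, 1.2, -0.2]
grip_width: 0.0853
grasp_force: 0.0
```

>>> move_arm([
  [1, -24, 17, 0, 0, 0, 0],
  [1, -24, 17, 0, 0, 0, 0],
  [1, -23, 16, 0, 0, 0, 4.6],
  [1, 0, 0, 0, 0, 0, 0],
  [1, 0, 0, 0, 0, 0, 0],
])

```text
clock: 3.08
eef_pos: [0.5601, 0.1948, 0.3108]
tool_rot: [0.749, 0.662, -0.0, -0.0]
ft_force: [0.1, 1.1, -0.3]
grip_width: 0.0854
grasp_force: 0.0
```

Run:
```python
from h import *
from workcell import bot
import pickle
k=bot.calibration("wrist");a=bot.camera("wrist");o=bot.get_obs()
pickle.dump((k,o),open("w1.pkl","wb"));print(np.round(o["eef_pos"],4),np.round(o["tool_rot"],4))
print(k["position"],k["orientation"])
for q in("plate","rack"):print(q,[(r["rect"],round(r["conf"],2)) for r in bot.outline_of(q,"wrist")])
cv2.imwrite("pics/w1.png",cv2.resize(a,(800,600),interpolation=3))
```

```text
[0.5596 0.1959 0.311 ] [ 7.488e-01  6.628e-01 -2.000e-04 -3.000e-04]
[0.56957734 0.27031248 0.44601588] [ 0.98672644 -0.06119973 -0.01025083  0.15006813]
plate [([253.7, 109.8, 17.4, 122.9], 0.62), ([366.7, 182.7, 106.2, 129.5], 0.53)]
rack [([32.4, 62.8, 131.9, 171.1], 0.9), ([346.9, 61.7, 64.1, 78.6], 0.68), ([220.0, 100.3, 82.6, 110.1], 0.66)]
```

View pics/w1.png

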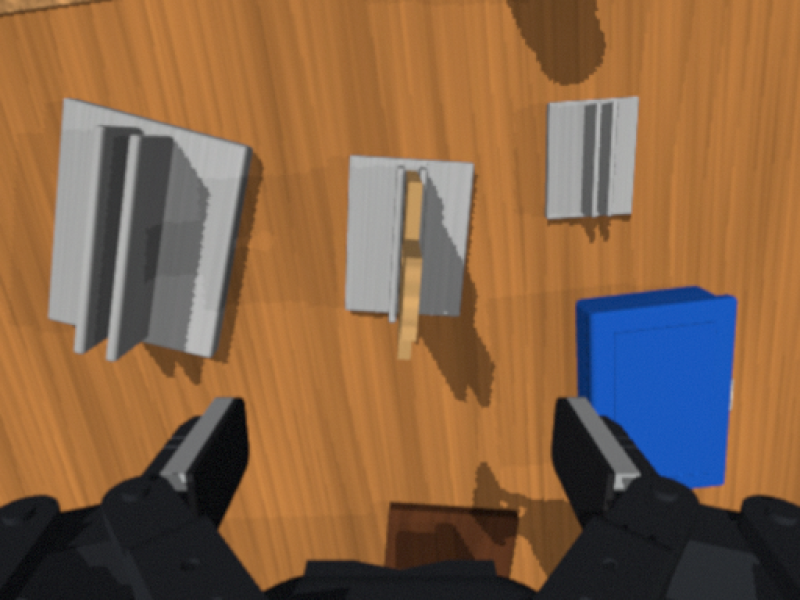

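Wrist view: the middle rack's foot corners are at ≈ (351,156), (474,163), (460,316) and (346,311) in the 800-px picture. The board is edge-on at u≈410, with its handle top at ≈ v 258–340.

Run:
```python
from h import *
import pickle
k,o=pickle.load(open("w1.pkl","rb"))
F=np.array([[-.05,.065,.014],[.05,.065,.014],[.05,-.065,.014],[-.05,-.065,.014]])
I=np.array([[351,156],[474,163],[460,316],[346,311]])*.64
f=lambda p:(proj(k,place(p,F))-I).ravel()
r=least_squares(f,[.56,.2,-.12]);print(r.x.round(4),f(r.x).round(1))
P=[];n=[]
for x in(-.004,.004):
  for nm,y,z in(("farshoulder",.055,.139),("handlefoot far",.022,.139),("handle far",.022,.191),("handle near",-.022,.191),("near shoulder",-.055,.139)):
    P.append([x,y,z]);n.append(nm)
for a,b in zip(n,proj(k,place(r.x,P))/.64):print(a,b.round(0))
```

```text
[ 0.5657  0.191  -0.1787] [-0.8 -0.2  0.6 -0.1  0.3  0.5 -0.1 -0.1]
farshoulder [409. 184.]
handlefoot far [406. 241.]
handle far [407. 260.]
handle near [402. 343.]
near shoulder [399. 361.]
farshoulder [423. 185.]
handlefoot far [419. 242.]
handle far [423. 261.]
handle near [417. 343.]
near shoulder [411. 361.]
```

>>> move_arm([
  [1, -34.5, 6.4, 10, 0, 0, 0],
  [1, -34.5, 6.4, 10, 0, 0, 0],
  [1, -34.5, 6.4, 10, 0, 0, 0],
  [1, -34.5, 6.4, 10, 0, 0, 0],
  [1, -34.5, 6.4, 10, 0, 0, 0],
  [1, -34.5, 6.4, 10, 0, 0, 0],
  [1, -34.5, 6.4, 10, 0, 0, 0],
  [1, -34.5, 6.4, 10, 0, 0, 0],
  [1, 0, 0, 0, 0, -7, 0],
  [1, 0, 0, 0, 0, -7, 0],
])

```text
clock: 4.07
eef_pos: [0.5763, -0.0902, 0.2318]
tool_rot: [0.746, 0.654, -0.093, 0.083]
ft_force: [-0.7, 0.9, -0.0]
grip_width: 0.0854
grasp_force: 0.0
```

>>> move_arm([
  [1, 0, 0, 0, 0, -7, 0],
  [1, 0, 0, 0, 0, -7, 0],
  [1, 0, 0, 0, 0, -7, 0],
  [1, 0, 0, 0, 0, -5, 0],
  [1, 0, 0, 0, 0, 0, 0],
  [1, 0, 0, 0, 0, 0, 0],
])

```text
clock: 4.57
eef_pos: [0.577, -0.0816, 0.2302]
tool_rot: [0.702, 0.625, -0.256, 0.226]
ft_force: [1.1, -0.3, -0.2]
grip_width: 0.0852
grasp_force: 0.0
```

Run:
```python
from h import *
from workcell import bot
import pickle
k=bot.calibration("wrist");a=bot.camera("wrist");o=bot.get_obs()
pickle.dump((k,o),open("w2.pkl","wb"));print(np.round(o["eef_pos"],4),np.round(o["tool_rot"],4))
for q in("stand","stand_slot"):print(q,[(r["rect"],round(r["conf"],2)) for r in bot.outline_of(q,"wrist")])
cv2.imwrite("pics/w2raw.png",a);cv2.imwrite("pics/w2.png",cv2.resize(a,(800,600),interpolation=3))
```

```text
[ 0.5772 -0.0827  0.2313] [ 0.703   0.6241 -0.2551  0.2265]
stand [([181.3, 0.0, 157.0, 259.6], 0.7)]
stand_slot [([179.3, 0.0, 156.4, 259.6], 0.86)]
```

View pics/w2.png

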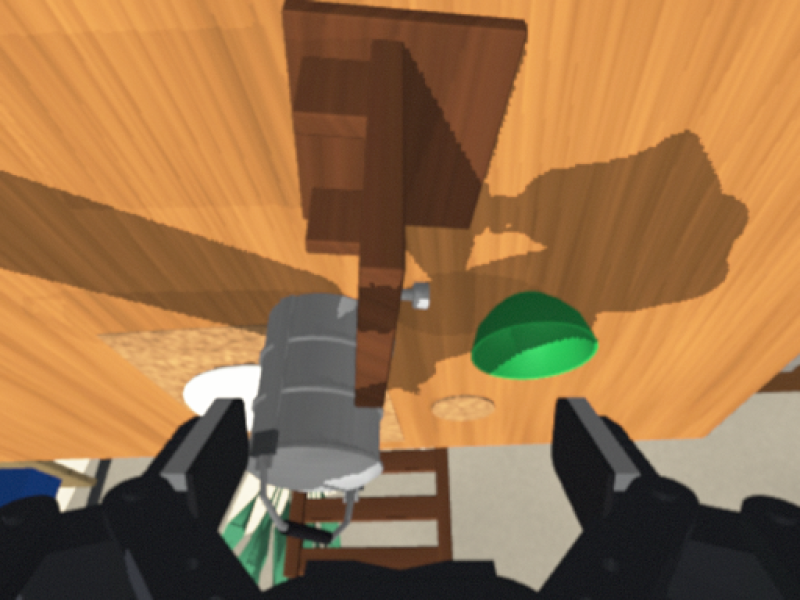

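Run:
```python
import cv2
a=cv2.imread("pics/w2raw.png")
cv2.imwrite("pics/w2c.png",cv2.resize(a[155:270,210:290],(560,560*115//80),interpolation=cv2.INTER_CUBIC)[:600])
```

```text
(no output)
```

View pics/w2c.png

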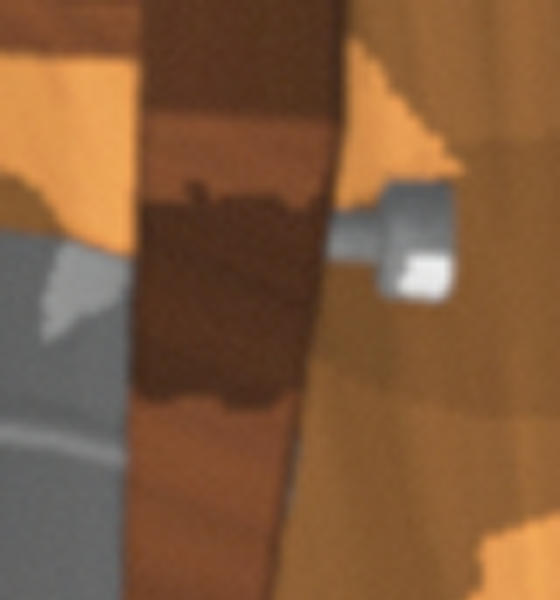

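Wrist close-up: the back board's near top edge is at raw px (230,171)–(258,172), its far end at (227,259)–(245,260), and the screw head centre at raw px (269.7,189.4).

Run:
```python
from h import *
import pickle
k,o=pickle.load(open("w2.pkl","rb"))
F=np.array([[-.018,.07,.168],[0,.07,.168],[-.018,-.07,.168],[0,-.07,.168],[.065,.08,.014],[.065,-.08,.014]])
I=np.array([[230,171],[257.9,172.1],[227.2,259.2],[245.1,260.5],[336.6,15],[302,145]])
def f(p):
  h=np.array([[.0145,0,.142+p[3]],[.0185,0,.142+p[3]],[.0105,0,.142+p[3]]])
  q=proj(k,place(p,h))
  return np.r_[(proj(k,place(p,F))-I).ravel(),q[0]-[269.7,189.4],q[1:,0]-[275,264.5]]
r=least_squares(f,[.56,-.16,-.22,0],loss="soft_l1");J=np.linalg.inv(r.jac.T@r.jac)
print(r.x.round(4),np.sqrt(np.diag(J)).round(4),f(r.x).round(1))
S=place(r.x,[[.0145,0,.142+r.x[3]],[.06,0,.142+r.x[3]]]);print(S.round(4))
from workcell import bot
for c,u in(("scene",[208.9,187.7]),("side",[279,229])):print(c,proj(bot.calibration(c),S[:1]),u)
```

```text
[ 0.5636 -0.1627 -0.1874 -0.0083] [0.0004 0.0009 0.0062 0.0011] [-2.7 -1.2  0.3 -0.9  0.3  0.9  1.7  0.2  1.5  1.6 -0.1  0.6 -0.3  0.
 -0.8 -0. ]
[[ 0.5778 -0.1654  0.1337]
 [ 0.6226 -0.1739  0.1337]]
scene [[209.06058877 187.16597148]] [208.9, 187.7]
side [[280.45449907 227.53153608]] [279, 229]
```

>>> move_arm([
  [1, 0, 0, 0, 0, 7, 0],
  [1, 0, 0, 0, 0, 7, 0],
  [1, 0, 0, 0, 0, 7, 0],
  [1, 0, 0, 0, 0, 7, 0],
  [1, 0, 0, 0, 0, 7, 0],
  [1, 0, 0, 0, 0, 5, 0],
  [1, 0, 0, -9, 0, 0, 3.3],
  [1, 35, -7.5, -10, 0, 0, 0],
  [1, 35, -7.5, -10, 0, 0, 0],
  [1, 35, -7.5, -10, 0, 0, 0],
])

```text
clock: 5.55
eef_pos: [0.5736, 0.0219, 0.2725]
tool_rot: [0.769, 0.639, 0.002, 0.001]
ft_force: [0.8, -0.1, 0.3]
grip_width: 0.0854
grasp_force: 0.0
```

>>> move_arm([
  [1, 35, -7.5, -10, 0, 0, 0],
  [1, 35, -7.5, -10, 0, 0, 0],
  [1, 35, -7.5, -10, 0, 0, 0],
  [1, 35, -7.5, 0, 0, 0, 0],
  [1, 20, -7.5, 0, 0, 0, 0],
  [1, 0, 0, 0, 0, 0, 0],
  [1, 0, 0, 0, 0, 0, 0],
])

```text
clock: 6.13
eef_pos: [0.5651, 0.1876, 0.3017]
tool_rot: [0.767, 0.642, 0.001, 0.0]
ft_force: [0.1, -0.7, 0.2]
grip_width: 0.0853
grasp_force: 0.0
```

```bash
cat > d.py <<'E'
from h import *
from workcell import bot
import sys
def delta(t,rz=None):  # tool-frame mm to a world TCP target; tilt errors in deg
    o=bot.get_obs();r=R.from_quat(o["tool_rot"]);m=r.as_matrix()
    print("clock",round(o["clock"],2),"pos",np.round(o["eef_pos"],4),"yaw_y",np.degrees(np.arctan2(m[1,1],m[0,1])).round(2),"z",m[:,2].round(4),"F",np.round(o["ft_force"],1),"w",round(o["grip_width"],4))
    print("delta mm",(r.inv().apply(np.array(t)-o["eef_pos"])*1e3).round(1))
if __name__=="__main__":delta([float(v) for v in sys.argv[1:4]])
E
python3 d.py .5657 .191 .1685
```

```text
clock 6.13 pos [0.5651 0.1876 0.3017] yaw_y -10.18 z [ 2.5e-03  8.0e-04 -1.0e+00] F [ 0.1 -0.7  0.2] w 0.0853
delta mm [  3.3  -0.3 133.2]
```

>>> move_arm([
  [1, 3.5, 0, 25, 0, 0, 0],
  [1, 0, 0, 25, 0, 0, 0],
  [1, 0, 0, 25, 0, 0, 0],
  [1, 0, 0, 25, 0, 0, 0],
  [1, 0, 0, 20, 0, 0, 0],
  [1, 0, 0, 13, 0, 0, 0],
  [1, 0, 0, 0, 0, 0, 0],
  [1, 0, 0, 0, 0, 0, 0],
])

```text
clock: 6.8
eef_pos: [0.5657, 0.1889, 0.1675]
tool_rot: [0.768, 0.64, -0.0, -0.0]
ft_force: [-0.4, 0.2, 0.9]
grip_width: 0.0855
grasp_force: 0.0
```

```bash
python3 d.py .5657 .191 .1685
python3 - <<'E'
from h import *
from workcell import bot
a=bot.camera("wrist");cv2.imwrite("pics/w3.png",cv2.resize(a[150:384],(800,366),interpolation=3))
E
```

```text
clock 6.8 pos [0.5657 0.1889 0.1675] yaw_y -10.39 z [-5.e-04 -3.e-04 -1.e+00] F [-0.4  0.2  0.9] w 0.0855
delta mm [ 2.  -0.4 -1. ]
```

View pics/w3.png

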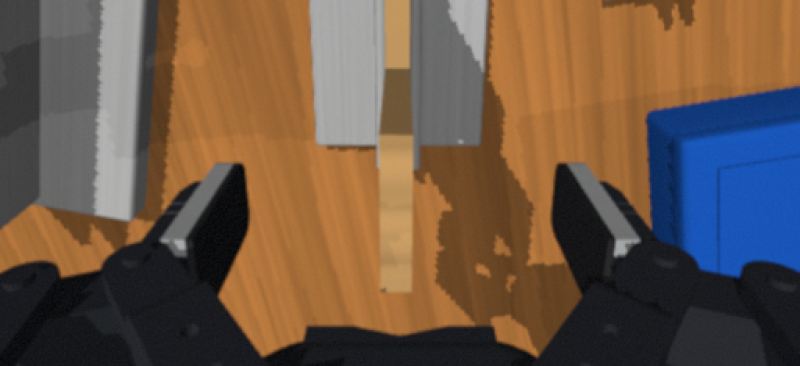

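The handle (u≈396) is centred between the pads, so I close on it.

>>> move_arm([
  [0, 2, 0, 0, 0, 0, 0],
  [0, 0, 0, 0, 0, 0, 0],
  [0, 0, 0, 0, 0, 0, 0],
  [0, 0, 0, 0, 0, 0, 0],
  [0, 0, 0, 0, 0, 0, 0],
  [0, 0, 0, 0, 0, 0, 0],
  [0, 0, 0, 0, 0, 0, 0],
  [0, 0, 0, 0, 0, 0, 0],
  [0, 0, 0, 0, 0, 0, 0],
  [0, 0, 0, 0, 0, 0, 0],
])

```text
clock: 7.68
eef_pos: [0.5661, 0.1931, 0.1676]
tool_rot: [0.767, 0.641, 0.0, 0.0]
ft_force: [0.2, 0.4, 1.0]
grip_width: 0.0075
grasp_force: 59.3
```

>>> move_arm([
  [0, 0, 0, 0, 0, 0, 0],
  [0, 0, 0, -5, 0, 0, 0],
  [0, 0, 0, -10, 0, 0, 0],
  [0, 0, 0, -20, 0, 0, 0],
  [0, 0, 0, -20, 0, 0, 0],
  [0, 0, 0, -20, 0, 0, 0],
  [0, 0, 0, -20, 0, 0, 0],
  [0, 0, 0, -15, 0, 0, 0],
  [0, 0, 0, 0, 0, 0, 0],
  [0, 0, 0, 0, 0, 0, 0],
])

```text
clock: 8.52
eef_pos: [0.5665, 0.193, 0.2783]
tool_rot: [0.767, 0.641, 0.001, 0.0]
ft_force: [0.8, -0.4, -2.1]
grip_width: 0.0076
grasp_force: 58.9
```

```bash
python3 d.py .6226 -.1739 .2942
python3 - <<'E'
from h import *
from workcell import bot
a=bot.camera("wrist");b=bot.camera("scene")
A=cv2.resize(a,(400,300));B=cv2.resize(b[125:245,280:440],(400,300),interpolation=3)
cv2.imwrite("pics/w4.png",np.hstack([A,B]))
E
```

```text
clock 8.52 pos [0.5665 0.193  0.2783] yaw_y -10.24 z [ 2.2e-03  7.0e-04 -1.0e+00] F [ 0.8 -0.4 -2.1] w 0.0076
delta mm [-351.1  120.5  -16. ]
```

View pics/w4.png

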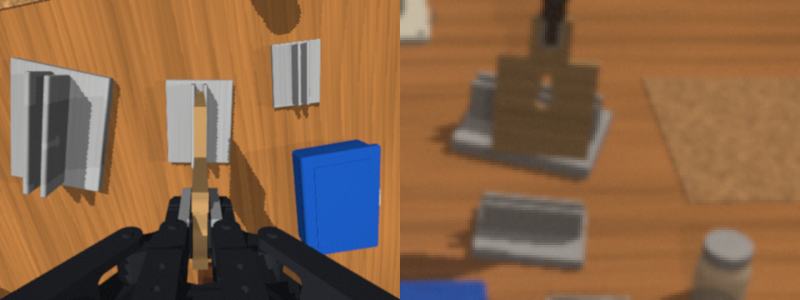

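The board is lifted by about 110 mm and hangs straight. I carry it to 60 mm in front of the stand.

>>> move_arm([
  [0, -10, 7, 0, 0, 0, 0.5],
  [0, -20, 14, 0, 0, 0, 0],
  [0, -30, 14, 0, 0, 0, 0],
  [0, -35, 12, 0, 0, 0, 0],
  [0, -35, 12, 0, 0, 0, 0],
  [0, -35, 12, 0, 0, 0, 0],
  [0, -35, 12, 0, 0, 0, 0],
  [0, -35, 12, 0, 0, 0, 0],
  [0, -35, 12, 0, 0, 0, 0],
  [0, -35, 12, 0, 0, 0, 0],
])

```text
clock: 9.45
eef_pos: [0.6255, -0.1316, 0.2759]
tool_rot: [0.77, 0.638, -0.001, -0.001]
ft_force: [0.3, -0.3, -1.2]
grip_width: 0.0073
grasp_force: 58.9
```

>>> move_arm([
  [0, -25, 1, 0, 0, 0, 0],
  [0, -15, 0, 10, 0, 0, 0],
  [0, -4, 0, 20, 0, 0, 0],
  [0, 0, 0, 20, 0, 0, 0],
  [0, 0, 0, 15, 0, 0, 0],
  [0, 0, 0, 0, 0, 0, 0],
  [0, 0, 0, 0, 0, 0, 0],
])

```text
clock: 10.03
eef_pos: [0.6175, -0.1718, 0.2101]
tool_rot: [0.77, 0.638, -0.001, -0.002]
ft_force: [0.6, 0.3, -0.2]
grip_width: 0.0072
grasp_force: 58.9
```

```bash
python3 d.py .6230 -.1719 .2133
python3 - <<'E'
from h import *
from workcell import bot
a=bot.camera("side");b=bot.camera("scene")
A=cv2.resize(a[170:300,220:350],(400,400),interpolation=3);B=cv2.resize(b[145:255,155:265],(400,400),interpolation=3)
cv2.imwrite("pics/w5.png",np.hstack([A,B]))
# predicted px of the hole & head end, scene
S=bot.calibration("scene");o=bot.get_obs();m=R.from_quat(o["tool_rot"])
for dx in (0,-.002):
  mid=o["eef_pos"]+m.apply([dx,0,.0651]);print("hole",dx,proj(S,[mid+[.004,0,-.0145]]))
E
```

```text
clock 10.03 pos [ 0.6175 -0.1718  0.2101] yaw_y -10.72 z [-0.0046  0.0014 -1.    ] F [ 0.6  0.3 -0.2] w 0.0072
delta mm [ 0.9  5.4 -3.2]
hole 0 [[205.15871151 196.82118832]]
hole -0.002 [[204.45877569 196.74682337]]
```

View pics/w5.png

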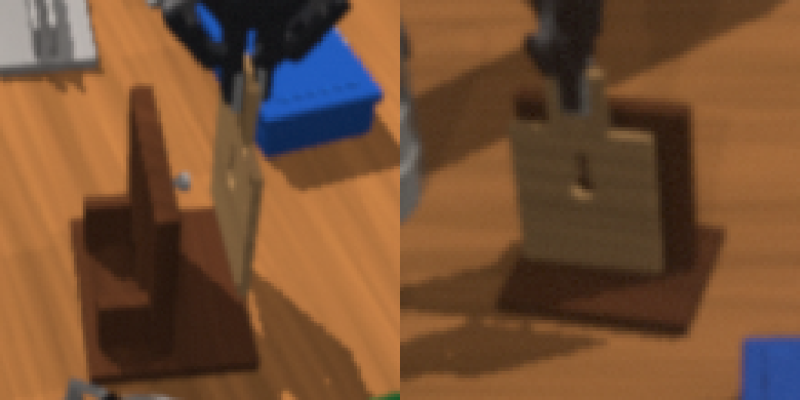

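Side and scene views: the board is upright in front of the stand. The hole is at scene px ≈ (204,195) and matches the prediction with a +2.5 mm offset of the TCP from the board's middle. I correct for that and approach.

>>> move_arm([
  [0, 1.3, -6, -3.2, 0, 0, 0],
  [0, 0, -8, 0, 0, 0, 0],
  [0, 0, -7, 0, 0, 0, 0],
  [0, 0, -4, 0, 0, 0, 0],
  [0, 0, 0, 0, 0, 0, 0],
  [0, 0, 0, 0, 0, 0, 0],
  [0, 0, 0, 0, 0, 0, 0],
])

```text
clock: 10.72
eef_pos: [0.5949, -0.1664, 0.2159]
tool_rot: [0.77, 0.638, 0.0, 0.0]
ft_force: [-0.1, -0.1, -0.5]
grip_width: 0.0072
grasp_force: 58.9
```

>>> move_arm([
  [0, 0, -2, 0, 0, 0, 0],
  [0, 0, -1, 0, 0, 0, 0],
  [0, 0, -1, 0, 0, 0, 0],
  [0, 0, -1, 0, 0, 0, 0],
  [0, 0, 0, 0, 0, 0, 0],
])

```text
clock: 11.13
eef_pos: [0.5896, -0.1654, 0.2154]
tool_rot: [0.77, 0.638, -0.0, -0.0]
ft_force: [-0.3, 0.2, -1.3]
grip_width: 0.0071
grasp_force: 58.9
```

>>> move_arm([
  [0, 0, -1, 0, 0, 0, 0],
  [0, 0, -1, 0, 0, 0, 0],
  [0, 0, -1, 0, 0, 0, 0],
  [0, 0, 0, 0, 0, 0, 0],
])

```text
clock: 11.47
eef_pos: [0.5866, -0.1648, 0.2156]
tool_rot: [0.77, 0.638, -0.0, -0.0]
ft_force: [-0.8, 0.0, -1.8]
grip_width: 0.0072
grasp_force: 58.9
```

```bash
cat > e.py <<'E'
from h import *
from workcell import bot
o=bot.get_obs();p=[.5636,-.1627,-.1874];c,s=np.cos(p[2]),np.sin(p[2])
m=R.from_quat(o["tool_rot"]).apply([-.0025,0,.0651])+o["eef_pos"];d=m[:2]-p[:2]
M=np.array([[c,s],[-s,c]]);print(round(o["clock"],2),"mid in stand",(M@d*1e3).round(1),(m[2]*1e3).round(1),"F stand",(M@np.array(o["ft_force"])[:2]).round(2),np.round(o["ft_force"][2],2),"T",np.round(o["ft_torque"],2))
E
python3 e.py
```

```text
11.47 mid in stand [23.  -0.3] 150.5 F stand [-0.8 -0.1] -1.77 T [0.04 0.04 0.02]
```

>>> move_arm([
  [0, 0, 0, 2, 0, 0, 0],
  [0, 0, -1, 0, 0, 0, 0],
  [0, 0, -1, 0, 0, 0, 0],
  [0, 0, 0, 0, 0, 0, 0],
])

```text
clock: 11.8
eef_pos: [0.5856, -0.1646, 0.2137]
tool_rot: [0.77, 0.638, 0.001, 0.001]
ft_force: [3.0, 0.1, -1.9]
grip_width: 0.0069
grasp_force: 58.8
```

>>> move_arm([
  [0, 0, -1, 0, 0, 0, 0],
  [0, 0, -0.5, 0, 0, 0, 0],
  [0, 0, 0, 0, 0, 0, 0],
])

```text
clock: 12.05
eef_pos: [0.5849, -0.1645, 0.214]
tool_rot: [0.77, 0.638, 0.001, 0.001]
ft_force: [5.5, -0.5, -2.9]
grip_width: 0.0067
grasp_force: 58.6
```

```bash
python3 e.py
```

```text
12.05 mid in stand [21.5 -0.3] 148.9 F stand [5.5  0.51] -2.89 T [-0.24 -1.59  0.03]
```

The board touches the screw head at about 5 N, so the hole is a little off. I back off and look.

>>> move_arm([
  [0, 0, 4, 0, 0, 0, 0],
  [0, 0, 0, 0, 0, 0, 0],
  [0, 0, 0, 0, 0, 0, 0],
])

```text
clock: 12.3
eef_pos: [0.5864, -0.1648, 0.2131]
tool_rot: [0.77, 0.638, -0.001, -0.001]
ft_force: [0.2, -0.2, -1.3]
grip_width: 0.0074
grasp_force: 59.0
```

```bash
python3 e.py
python3 - <<'E'
from h import *
from workcell import bot
a=bot.camera("wrist");b=bot.camera("scene")
cv2.imwrite("pics/w6raw.png",a)
A=cv2.resize(a[130:330,180:330],(450,600),interpolation=3);B=cv2.resize(b[160:220,185:220],(350,600),interpolation=3)
cv2.imwrite("pics/w6.png",np.hstack([A,B]))
k=bot.calibration("wrist");p=[.5636,-.1627,-.1874]
import pickle;pickle.dump(k,open("w6k.pkl","wb"))
H=place(p,[[.0185,0,.1337],[.0185,0,.1407],[.0185,.007,.1337],[0,.07,.168],[0,-.07,.168]])
print(((proj(k,H)-[180,130])*3).round(0).tolist());print(((proj(bot.calibration("scene"),H)-[185,160])*10).round(0).tolist())
E
```

```text
12.3 mid in stand [22.6 -0.3] 148.0 F stand [ 0.26 -0.14] -1.33 T [0.01 0.01 0.06]
[[210.0, 241.0], [209.0, 251.0], [210.0, 211.0], [97.0, -70.0], [123.0, 600.0]]
[[237.0, 280.0], [235.0, 259.0], [261.0, 282.0], [488.0, 166.0], [8.0, 119.0]]
```

View pics/w6.png

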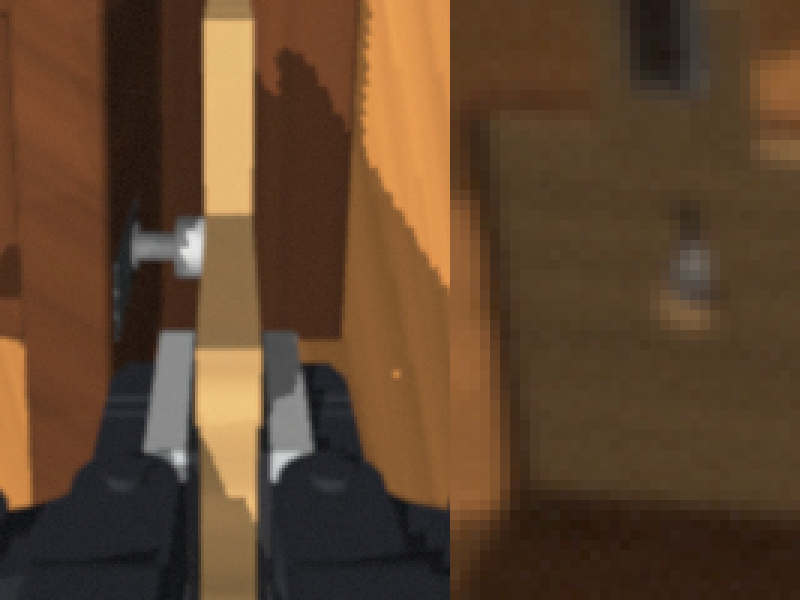

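Wrist view: the head end is right at the board's back face. Scene view: the head shows in the upper part of the hole, with the foot visible below it, so the board must go up. I work out by how much.

Run:
```python
from h import *
from workcell import bot
S=bot.calibration("scene");p=[.5636,-.1627,-.1874]
f=lambda P:((proj(S,place(p,P))-[185,160])*10).round(0).tolist()
X=.0226;z=.148-.0145
for n,x in(("front",X+.004),("back",X-.004)):
  print(n,"hole ctr,bot,top,L,R,slottop",f([[x,0,z],[x,0,z-.0092],[x,0,z+.0092],[x,-.0092,z],[x,.0092,z],[x,0,z+.033]]))
print("body shoulders/bottom",f([[X+.004,-.055,.148+.0365],[X+.004,.055,.148+.0365],[X+.004,-.055,.148-.0885]]))
print("head end ctr,bot,top,L,R",f([[.0185,0,.1337],[.0185,0,.1267],[.0185,0,.1407],[.0185,-.007,.1337],[.0185,.007,.1337]]))
b=bot.camera("scene");g=b[178:200,200:218].astype(int);cv2.imwrite("pics/s7raw.png",b)
print(g.sum(2)//3)
```

```text
front hole ctr,bot,top,L,R,slottop [[229.0, 297.0], [231.0, 323.0], [226.0, 270.0], [197.0, 293.0], [260.0, 300.0], [220.0, 199.0]]
back hole ctr,bot,top,L,R,slottop [[237.0, 280.0], [239.0, 307.0], [234.0, 254.0], [205.0, 277.0], [268.0, 284.0], [228.0, 183.0]]
body shoulders/bottom [[23.0, 126.0], [409.0, 164.0], [67.0, 484.0]]
head end ctr,bot,top,L,R [[237.0, 280.0], [239.0, 300.0], [235.0, 259.0], [213.0, 277.0], [261.0, 282.0]]
[[62 63 63 64 62 64 65 62 62 62 63 65 64 64 62 62 64 64]
 [60 61 62 62 62 61 61 56 58 61 61 61 63 63 63 65 63 65]
 [59 61 61 61 59 61 57 52 48 53 60 62 61 60 61 63 63 63]
 [61 59 61 62 60 60 57 52 44 47 55 58 60 62 60 57 61 61]
 [61 64 61 63 62 62 62 59 47 47 58 60 60 61 61 60 60 60]
 [64 63 65 62 63 65 63 59 54 53 58 62 64 62 61 61 62 60]
 [63 63 64 63 64 63 63 62 66 70 69 66 64 64 63 64 62 62]
 [60 60 61 60 60 64 62 67 83 93 83 68 61 62 61 62 62 63]
 [59 61 62 59 59 63 64 75 90 98 89 71 61 61 62 60 62 61]
 [59 60 60 59 58 62 64 72 82 90 83 70 62 62 63 60 63 60]
 [64 61 61 62 62 67 71 71 74 74 73 64 60 61 62 59 60 58]
 [63 65 65 64 65 70 80 82 77 72 64 59 57 59 60 61 63 61]
 [62 64 62 63 66 72 85 91 88 80 74 62 61 61 61 61 61 64]
 [61 60 61 61 64 71 81 89 93 92 86 72 63 62 63 62 63 64]
 [58 57 62 60 59 62 69 78 82 85 81 68 64 63 61 61 61 62]
 [56 56 56 58 57 60 61 64 66 69 68 62 62 61 60 61 60 61]
 [55 54 59 57 58 59 59 58 59 58 57 59 59 57 59 58 59 61]
 [59 58 57 59 59 57 57 56 58 58 56 56 59 56 57 57 57 59]
 [61 59 57 60 60 58 58 60 58 59 59 56 59 56 58 59 58 58]
 [60 61 61 60 62 61 60 61 61 63 63 62 60 59 59 56 58 60]
 [61 58 60 61 60 59 60 59 60 59 63 60 60 58 60 61 58 61]
 [61 61 60 62 59 60 60 62 61 59 60 57 60 62 60 59 62 62]]
```

>>> move_arm([
  [0, 0, 1, -2, 0, 0, 0],
  [0, 0, 0, -2, 0, 0, 0],
  [0, 0, 0, 0, 0, 0, 0],
  [0, 0, -1.5, 0, 0, 0, 0],
  [0, 0, -1.5, 0, 0, 0, 0],
  [0, 0, -1, 0, 0, 0, 0],
  [0, 0, 0, 0, 0, 0, 0],
])

```text
clock: 13.03
eef_pos: [0.5854, -0.1646, 0.218]
tool_rot: [0.77, 0.638, 0.001, 0.001]
ft_force: [3.9, -0.4, -2.4]
grip_width: 0.0071
grasp_force: 58.8
```

```bash
python3 e.py
```

```text
13.03 mid in stand [21.9 -0.3] 152.9 F stand [3.91 0.31] -2.4 T [-0.15 -1.1   0.03]
```

```bash
cat > fit.py <<'E'
from h import *
from workcell import bot
import pickle
k2=pickle.load(open("w2.pkl","rb"))[0];k6=pickle.load(open("w6k.pkl","rb"))
S=bot.calibration("scene");D=bot.calibration("side")
def adj(k,d):
    k=dict(k);r=R.from_quat(k["orientation"]);k["position"]=np.array(k["position"])+r.apply(d[:3]);k["orientation"]=(r*R.from_rotvec(d[3:6])).as_quat();return k
F2=np.array([[-.018,.07,.168],[0,.07,.168],[-.018,-.07,.168],[0,-.07,.168],[.065,.08,.014],[.065,-.08,.014]])
I2=np.array([[230,171],[257.9,172.1],[227.2,259.2],[245.1,260.5],[336.6,15],[302,145]])
F6=np.array([[.065,-.08,.014],[-.018,-.07,.168]]);I6=np.array([[294,242.7],[190.7,298.3]])
SF=np.array([[0,-.07,.168],[0,.07,.168],[.065,-.08,0],[.065,.08,0]]);SI=np.array([[222,107],[331,114],[211,240],[328,251]])/2.28+[90,125]-.3
def f(p):
    a2,a6,s=adj(k2,p[4:10]),adj(k6,p[4:10]),adj(S,np.r_[p[10:13],0,0,0])
    H=lambda x:place(p,[[x,0,.142+p[3]]])
    y,z,x=p[13:16]
    q=proj(a6,place(p,[[x,.055,z+.0365],[x,.022,z+.0365],[x,.022,z+.0885]]+np.array([0,y,0])))
    r=np.r_[(proj(a2,place(p,F2))-I2).ravel(),(proj(a2,H(.0145))-[269.7,189.4]).ravel()*2,
      (proj(a6,place(p,F6))-I6).ravel(),(proj(a6,H(.0145))-[243.3,212.5]).ravel()*2,
      q[:,1]-[136,201.7,245.7],q[:,0]-[256.5,255,256],
      (proj(s,place(p,SF))-SI).ravel()*.6,(proj(s,H(.0185))-[208.8,187.1])[0]]
    return np.r_[r,p[4:7]/.002,p[7:10]/.006,p[10:13]/.002,(p[13]+.0003)/.0015,(p[14]-.148)/.0015]
r=least_squares(f,np.r_[.5636,-.1627,-.1874,-.008,np.zeros(9),0,.148,.0226],x_scale=.01,loss="soft_l1")
C=np.sqrt(np.diag(np.linalg.inv(r.jac.T@r.jac)))
print(r.x.round(4));print(C.round(4));print(f(r.x).round(1))
E
python3 fit.py
```

```text
[ 5.608e-01 -1.633e-01 -1.997e-01 -8.000e-03 -1.100e-03 -6.000e-04
  2.000e-04 -4.400e-03 -4.700e-03  2.500e-03 -9.000e-04  9.000e-04
 -2.000e-04  2.800e-03  1.477e-01  2.320e-02]
[0.0024 0.0015 0.0078 0.0007 0.0022 0.0012 0.0014 0.0036 0.0053 0.0057
 0.0017 0.0017 0.002  0.001  0.0013 0.0006]
[-2.4 -0.8  0.6 -0.4 -0.5  0.4  0.8 -0.3  1.7  2.1 -0.9  0.3 -1.6  0.5
  0.3 -0.6  0.8 32.3  0.2 -1.9  0.6 -0.9  0.3  0.1  1.1 -0.8 -0.6 -0.4
 -0.6  0.7 -0.3  0.2  0.5  1.4 -0.  -0.1 -0.6 -0.3  0.1 -0.7 -0.8  0.4
 -0.4  0.4 -0.1  2.1 -0.2]
```

The fit of both wrist views puts the board about 2.8 mm too far along +y, with the screw at 134 mm. I shift −2.5 mm in tool x, go back down and try again.

>>> move_arm([
  [0, 0, 4, 0, 0, 0, 0],
  [0, -2.5, 0, 4, 0, 0, 0],
  [0, 0, 0, 0, 0, 0, 0],
  [0, 0, 0, 0, 0, 0, 0],
  [0, 0, -1.5, 0, 0, 0, 0],
  [0, 0, -1.5, 0, 0, 0, 0],
  [0, 0, -1, 0, 0, 0, 0],
  [0, 0, 0, 0, 0, 0, 0],
])

```text
clock: 13.7
eef_pos: [0.5834, -0.1669, 0.2133]
tool_rot: [0.77, 0.638, -0.0, -0.0]
ft_force: [-0.4, -0.5, -1.8]
grip_width: 0.0069
grasp_force: 58.8
```

```bash
python3 e.py
```

```text
13.7 mid in stand [20.2 -3. ] 148.2 F stand [-0.27 -0.54] -1.81 T [-0.21 -0.03  0.06]
```

No force now, and the board is past the head's face. I go on.

>>> move_arm([
  [0, 0, -1.5, 0, 0, 0, 0],
  [0, 0, -1.5, 0, 0, 0, 0],
  [0, 0, -1.5, 0, 0, 0, 0],
  [0, 0, 0, 0, 0, 0, 0],
])

```text
clock: 14.03
eef_pos: [0.5791, -0.1661, 0.2135]
tool_rot: [0.77, 0.638, -0.0, -0.0]
ft_force: [0.2, -0.9, -3.3]
grip_width: 0.0074
grasp_force: 58.7
```

>>> move_arm([
  [0, 0, -1.5, 0, 0, 0, 0],
  [0, 0, -1.5, 0, 0, 0, 0],
  [0, 0, -1.5, 0, 0, 0, 0],
  [0, 0, -1, 0, 0, 0, 0],
  [0, 0, 0, 0, 0, 0, 0],
])

```text
clock: 14.45
eef_pos: [0.5737, -0.165, 0.2135]
tool_rot: [0.77, 0.638, -0.0, -0.0]
ft_force: [0.4, -0.7, -3.0]
grip_width: 0.0067
grasp_force: 58.7
```

```bash
python3 e.py
```

```text
14.45 mid in stand [10.3 -2.9] 148.4 F stand [ 0.52 -0.57] -3.03 T [-0.37 -0.1  -0.  ]
```

>>> move_arm([
  [0, 0, -1.5, 0.5, 0, 0, 0],
  [0, 0, -1.5, 0, 0, 0, 0],
  [0, 0, -1, 0, 0, 0, 0],
  [0, 0, 0, 0, 0, 0, 0],
])

```text
clock: 14.78
eef_pos: [0.5699, -0.1638, 0.2133]
tool_rot: [0.77, 0.638, 0.0, -0.0]
ft_force: [-0.4, 0.7, -1.0]
grip_width: 0.0073
grasp_force: 59.1
```

>>> move_arm([
  [0, 0, -1, 0, 0, 0, 0],
  [0, 0, -0.5, 0, 0, 0, 0],
  [0, 0, 0, 0, 0, 0, 0],
])

```text
clock: 15.03
eef_pos: [0.5686, -0.1638, 0.2132]
tool_rot: [0.77, 0.638, 0.0, -0.0]
ft_force: [0.5, -0.1, -0.9]
grip_width: 0.0074
grasp_force: 59.1
```

```bash
python3 e.py
```

```text
15.03 mid in stand [ 5.1 -2.6] 148.1 F stand [ 0.5  -0.04] -0.9 T [0.01 0.01 0.06]
```

>>> move_arm([
  [0, 0, -0.7, 0, 0, 0, 0],
  [0, 0, -0.5, 0, 0, 0, 0],
  [0, 0, 0, 0, 0, 0, 0],
])

```text
clock: 15.28
eef_pos: [0.568, -0.1637, 0.2131]
tool_rot: [0.77, 0.638, 0.001, 0.0]
ft_force: [2.5, 0.2, -1.5]
grip_width: 0.0074
grasp_force: 58.9
```

>>> move_arm([
  [0, 0, -0.5, 0, 0, 0, 0],
  [0, 0, 0, 0, 0, 0, 0],
])

```text
clock: 15.45
eef_pos: [0.5678, -0.1637, 0.2132]
tool_rot: [0.77, 0.638, 0.001, 0.001]
ft_force: [3.7, 0.7, -2.5]
grip_width: 0.0069
grasp_force: 58.8
```

```bash
python3 e.py
```

```text
15.45 mid in stand [ 4.5 -2.7] 148.1 F stand [3.53 1.41] -2.46 T [-0.02 -0.94 -0.18]
```

The board lies on the face at ~3.5 N. I ease off 1 mm and start sliding down.

>>> move_arm([
  [0, 0, 1, 0, 0, 0, 0],
  [0, 0, 0, 2, 0, 0, 0],
  [0, 0, 0, 2, 0, 0, 0],
  [0, 0, 0, 2, 0, 0, 0],
  [0, 0, 0, 0, 0, 0, 0],
])

```text
clock: 15.87
eef_pos: [0.568, -0.1639, 0.2066]
tool_rot: [0.77, 0.638, 0.0, -0.0]
ft_force: [1.8, -0.2, -2.1]
grip_width: 0.0071
grasp_force: 59.0
```

>>> move_arm([
  [0, 0, 0, 1, 0, 0, 0],
  [0, 0, 0, 1, 0, 0, 0],
  [0, 0, 0, 0, 0, 0, 0],
])

```text
clock: 16.12
eef_pos: [0.5681, -0.1638, 0.205]
tool_rot: [0.77, 0.638, 0.0, 0.0]
ft_force: [3.4, 0.4, -1.0]
grip_width: 0.007
grasp_force: 59.2
```

```bash
python3 e.py
```

```text
16.12 mid in stand [ 4.6 -2.8] 139.9 F stand [3.29 1.06] -1.02 T [-0.07 -0.61 -0.12]
```

>>> move_arm([
  [0, 0, 0.5, 2, 0, 0, 0],
  [0, 0, 0, 2, 0, 0, 0],
  [0, 0, 0, 2, 0, 0, 0],
  [0, 0, 0, 0, 0, 0, 0],
])

```text
clock: 16.45
eef_pos: [0.5682, -0.1638, 0.1983]
tool_rot: [0.77, 0.638, -0.0, -0.0]
ft_force: [2.0, -0.3, -1.8]
grip_width: 0.0071
grasp_force: 59.1
```

>>> move_arm([
  [0, 0, 0, 2, 0, 0, 0],
  [0, 0, 0, 2, 0, 0, 0],
  [0, 0, 0, 2, 0, 0, 0],
  [0, 0, 0, 1, 0, 0, 0],
  [0, 0, 0, 0, 0, 0, 0],
])

```text
clock: 16.87
eef_pos: [0.5683, -0.1638, 0.1916]
tool_rot: [0.77, 0.638, -0.0, -0.0]
ft_force: [1.0, 0.0, -2.2]
grip_width: 0.0073
grasp_force: 59.1
```

```bash
python3 e.py
```

```text
16.87 mid in stand [ 4.8 -2.8] 126.5 F stand [1.02 0.2 ] -2.2 T [-0.08 -0.36 -0.05]
```

>>> move_arm([
  [0, 0, 0, 2, 0, 0, 0],
  [0, 0, 0, 1.5, 0, 0, 0],
  [0, 0, 0, 1, 0, 0, 0],
  [0, 0, 0, 0, 0, 0, 0],
])

```text
clock: 17.2
eef_pos: [0.5683, -0.1639, 0.1871]
tool_rot: [0.77, 0.638, -0.0, -0.0]
ft_force: [1.4, -0.6, -2.3]
grip_width: 0.0069
grasp_force: 59.1
```

>>> move_arm([
  [0, 0, 0, 1, 0, 0, 0],
  [0, 0, 0, 1, 0, 0, 0],
  [0, 0, 0, 0, 0, 0, 0],
])

```text
clock: 17.45
eef_pos: [0.5683, -0.1639, 0.1853]
tool_rot: [0.77, 0.638, -0.0, -0.0]
ft_force: [0.3, -0.2, -1.4]
grip_width: 0.0072
grasp_force: 59.1
```

>>> move_arm([
  [0, 0, 0, 1, 0, 0, 0],
  [0, 0, 0, 0.5, 0, 0, 0],
  [0, 0, 0, 0, 0, 0, 0],
])

```text
clock: 17.7
eef_pos: [0.5683, -0.1639, 0.1838]
tool_rot: [0.77, 0.638, -0.0, -0.0]
ft_force: [0.7, 1.1, -0.7]
grip_width: 0.0072
grasp_force: 59.1
```

```bash
python3 e.py
```

```text
17.7 mid in stand [ 4.9 -2.8] 118.7 F stand [0.46 1.16] -0.73 T [-0.02 -0.13 -0.05]
```

Fz is starting to rise. I take small steps to confirm the seat.

>>> move_arm([
  [0, 0, 0, 0.7, 0, 0, 0],
  [0, 0, 0, 0, 0, 0, 0],
  [0, 0, 0, 0, 0, 0, 0],
])

```text
clock: 17.95
eef_pos: [0.5684, -0.1639, 0.1832]
tool_rot: [0.77, 0.638, -0.0, -0.0]
ft_force: [-0.1, 0.2, -0.6]
grip_width: 0.0069
grasp_force: 59.1
```

>>> move_arm([
  [0, 0, 0, 0.7, 0, 0, 0],
  [0, 0, 0, 0, 0, 0, 0],
  [0, 0, 0, 0, 0, 0, 0],
])

```text
clock: 18.2
eef_pos: [0.5684, -0.1639, 0.1825]
tool_rot: [0.77, 0.638, -0.0, -0.0]
ft_force: [-0.1, -0.1, -2.1]
grip_width: 0.0074
grasp_force: 59.1
```

>>> move_arm([
  [0, 0, 0, 0.7, 0, 0, 0],
  [0, 0, 0, 0.5, 0, 0, 0],
  [0, 0, 0, 0, 0, 0, 0],
])

```text
clock: 18.45
eef_pos: [0.5684, -0.1639, 0.1812]
tool_rot: [0.77, 0.638, -0.0, -0.0]
ft_force: [0.4, -0.4, -0.8]
grip_width: 0.0073
grasp_force: 59.1
```

>>> move_arm([
  [0, 0, 0, 0.7, 0, 0, 0],
  [0, 0, 0, 0, 0, 0, 0],
])

```text
clock: 18.62
eef_pos: [0.5684, -0.1639, 0.1806]
tool_rot: [0.77, 0.638, -0.0, -0.0]
ft_force: [0.9, 0.4, -0.5]
grip_width: 0.0071
grasp_force: 59.1
```

>>> move_arm([
  [0, 0, 0, 0, 0, 0, 0],
  [0, 0, 0, 0, 0, 0, 0],
])

```text
clock: 18.78
eef_pos: [0.5684, -0.1639, 0.1807]
tool_rot: [0.77, 0.638, -0.0, -0.0]
ft_force: [-0.1, -0.5, -1.7]
grip_width: 0.007
grasp_force: 59.1
```

>>> move_arm([
  [0, 0, 0, 0.7, 0, 0, 0],
  [0, 0, 0, 0, 0, 0, 0],
  [0, 0, 0, 0, 0, 0, 0],
])

```text
clock: 19.03
eef_pos: [0.5685, -0.164, 0.1802]
tool_rot: [0.77, 0.638, 0.0, 0.0]
ft_force: [-0.6, 0.9, -0.1]
grip_width: 0.0071
grasp_force: 59.3
```

>>> move_arm([
  [0, 0, 0, 0.7, 0, 0, 0],
  [0, 0, 0, 0, 0, 0, 0],
  [0, 0, 0, 0, 0, 0, 0],
])

```text
clock: 19.28
eef_pos: [0.5685, -0.164, 0.1797]
tool_rot: [0.77, 0.638, 0.0, 0.0]
ft_force: [-0.8, 1.0, 1.5]
grip_width: 0.0074
grasp_force: 59.6
```

```bash
python3 e.py
python3 - <<'E'
from h import *
from workcell import bot
a=bot.camera("wrist");b=bot.camera("scene")
A=cv2.resize(a[130:330,180:330],(450,600),interpolation=3);B=cv2.resize(b[160:220,185:220],(350,600),interpolation=3)
cv2.imwrite("pics/w8.png",np.hstack([A,B]))
E
```

```text
19.28 mid in stand [ 5.1 -2.8] 114.6 F stand [-0.99  0.81] 1.49 T [ 0.01  0.13 -0.06]
```

View pics/w8.png

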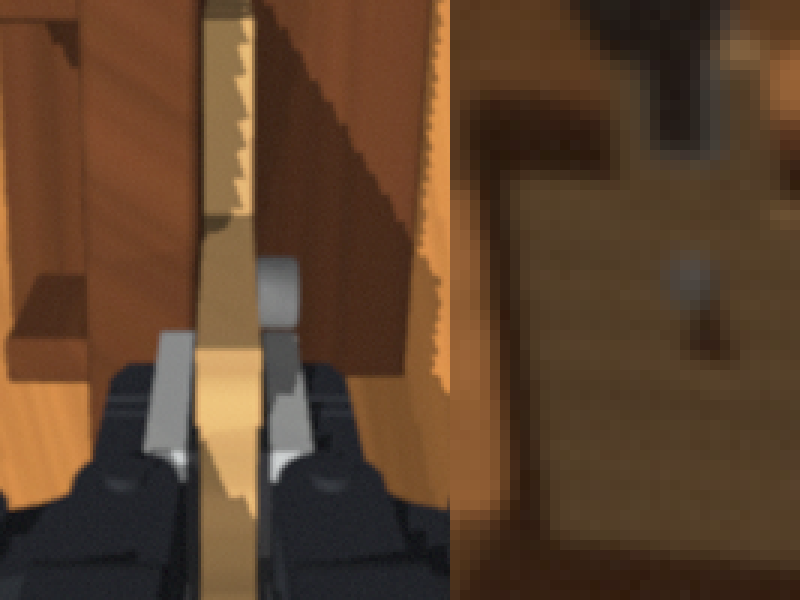

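The board is seated: Fz rose by ~3 N, the screw head sits in front of the board, and the hole is below it. I release and go straight up.

>>> move_arm([
  [0, 0, 0, -0.3, 0, 0, 0],
  [0.15, 0, 0, 0, 0, 0, 0],
  [0.3, 0, 0, 0, 0, 0, 0],
  [0.4, 0, 0, 0, 0, 0, 0],
  [0.4, 0, 0, 0, 0, 0, 0],
  [0.4, 0, 0, 0, 0, 0, 0],
  [0.4, 0, 0, -5, 0, 0, 0],
  [0.4, 0, 0, -15, 0, 0, 0],
  [0.4, 0, 0, -25, 0, 0, 0],
  [0.4, 0, 0, -25, 0, 0, 0],
])

```text
clock: 20.22
eef_pos: [0.5678, -0.1637, 0.2498]
tool_rot: [0.77, 0.638, -0.001, -0.001]
ft_force: [0.1, 0.0, 1.2]
grip_width: 0.0339
grasp_force: 0.0
```

>>> move_arm([
  [0.4, 0, 0, -30, 0, 0, 0],
  [0.4, 0, 0, -30, 0, 0, 0],
  [0.4, 0, 0, 0, 0, 0, 0],
  [0.4, 0, 0, 0, 0, 0, 0],
  [0.4, 0, 0, 0, 0, 0, 0],
])

```text
clock: 20.63
eef_pos: [0.5684, -0.1639, 0.3095]
tool_rot: [0.77, 0.638, 0.0, 0.0]
ft_force: [-0.3, 0.5, -0.6]
grip_width: 0.0345
grasp_force: 0.0
```

Run:
```python
from h import *
from workcell import bot
a=bot.camera("side");b=bot.camera("scene")
A=cv2.resize(a[170:300,220:350],(400,400),interpolation=3);B=cv2.resize(b[145:255,155:265],(400,400),interpolation=3)
cv2.imwrite("pics/w9.png",np.hstack([A,B]))
```

```text
(no output)
```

View pics/w9.png

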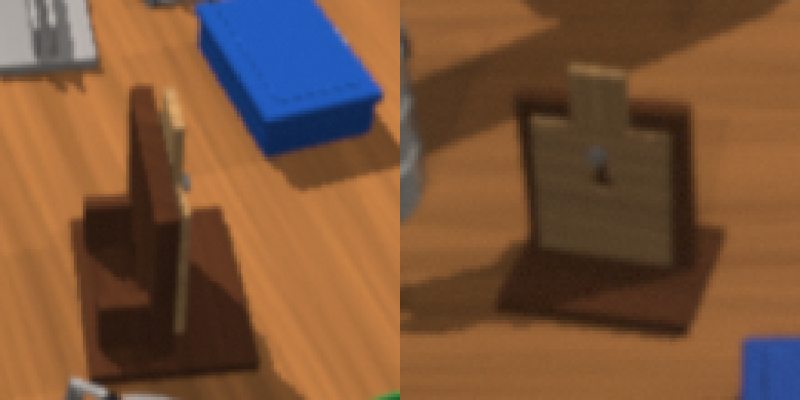

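The board hangs flat and upright on the screw, released, with the gripper clear above it. I hand in.

```bash
python3 -c "
from workcell import bot
print(bot.job_done())"
```

```text
the job is handed in; nothing more can be done
None
```

I hung the serving board on the stand's screw, released it and handed the job in at about 21 s; the last pictures show it flat and upright, but no verdict came back.

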